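Hang a control-cabinet door back on its hinge pins

ROBOT

A 6-joint arm with a two-finger parallel gripper is mounted at the origin on the work surface. World frame = base frame: x ahead of the robot, y to its left, z up, the work surface at z = 0. Lengths are in mm, angles in rad, forces in N, time in s.
With the tool pointing down it reaches from about 275 to 1000 mm from the base axis. Payload 8.4 kg.
Tool frame: the origin (TCP) lies between the finger pads; the fingertips stand 11 mm ahead of it and the grasp point (between the pads) lies 8 mm behind it; z points along the fingers, y is the direction in which the jaws open and shut (so a half turn about z gives the same grasp; the last joint's range is limited). The gripper opens to 85 mm and grips with 20 to 120 N. Pads are 22 mm wide; open, the fingers measure 114 mm over their backs; the gripper's body (76 mm by 85 mm) begins 54 mm behind the grasp point. The pads swing forward as they close: fully open they stand 13 mm farther back than shut.
Start: joints at [1.202, 0.353, 1.633, -0, 1.155, -0.002], TCP at [224.142, 583.428, 213.281] pointing down, gripper open.
Joint ranges: [-2.63, 2.63], [-0.92, 2.1], [0.06, 2.66], [-1.3, 4.44], [0, 2.69], [-3.02, 3.02]. Speed limits (rad/s): [2.22, 2.22, 2.79, 3.14, 3.14, 3.14].

INTERFACE

Orientations are given as [roll, pitch, yaw] about the fixed x, y, z axes, in that order (R = Rz(yaw) Ry(pitch) Rx(roll)).
In Python, from rig import r, eyes gives the robot as it stands. The module is installed in compiled form; this text tells all that it offers.
- The arm moves only by the tool servo_tool, never from a script. Its argument "rows" is a list of rows, each a list of 3 entries, a list of its own where there are three numbers: the shift along the world's x, y, z in cm, then the turn about the world's z in rad, then the finger opening in cm, from 0 to 8.54. A call has 1 to 5 rows; each row shifts and turns the commanded pose from where the row before left it; what a row does not reach is not made up. A row lasts 1/12 s, in which the tool goes at most 41.7 mm and 7.16 degrees, less where a joint would pass 70% of its speed; a pose out of reach is approached as far as the arm can. A call is refused whole if a number of a shift passes 4.17 or a number of a turn 0.125, either way. A call with a gripper value outside its range is refused whole. The fingers move at their own pace and stop on an object; "squeeze" is the grip in N (left out, the last holds). Time passes only in rows, so rows that do not move let the fingers close. It gives the time, the measured TCP pose, the force and the opening at its end, in the units of the state.
- r.sense(): the state, without advancing time (a new reading comes with each control period).
- eyes.grab_frame(name): name is "scene" or "top"; returns a dict with "frame" (420x560x3 uint8, red, green, blue), "depth" (420x560 float32, mm along the optical axis (not along the pixel's ray), 0 where there is no reading), "vertical_fov" (degrees; the focal length in pixels is half the picture's height over the tangent of half this angle, whatever the lens; pixels are square), "cx", "cy" (the principal point, pixels), "camera_from_world" (4x4, takes a point from world to camera coordinates). Camera axes: x right, y down, z forward; pixel columns grow to the right and rows downward; lengths in mm; the calibration is good to about 2 mm. A picture is of the moment at which its call begins.
- r.sign_off(): hands the job in, once; it reports no verdict.
The state is a dict: "clock": time; "qpos": joint angles; "qvel": joint speeds; "joint_efforts": joint torques, N m; "eef_pos": TCP position; "tcp_rot": TCP orientation; "contact_force": force on the tool from outside, world axes, zero at the start; "wrist_torque": the same for the moment, N m; "opening": opening from 0.0 (shut) to 1.0 (fully open).
Only numpy, scipy, OpenCV 4.12 (cv2) and the standard library are available. Lean on these libraries where they do the work, as an engineer would, in place of code of your own. Each camera call takes 0.05 s, during which the arm holds its last target.

TASK

Take the cabinet door - the panel with two hinge knuckles on its edge - out of the wooden stand and hang it back on the small control cabinet: lower it gently, in the grip all the way down and not dropped, until both knuckles sit fully home on the two upright hinge pins. Let go and leave it hanging upright; it may stand open at any angle. Leave the plain vented rear panel standing in the stand.

Things in the scene. Friction and masses are not known exactly. Their poses are not given: they have to be found in the camera images.
- door: Grey panel 170 wide, 200 tall, 12 thick (mm), 0.3-0.6 kg; 2 steel knuckles (upright tubes, bore 22, mouth flared to 29, 22 tall) on one edge. Origin: knuckle axis, level with panel's lower edge. z up; panel at x -20 to -190, y +-6; knuckle mouths at z 20, 150. Mass centre x -101: grip top edge there, from above, closing along y. Starts upright in a stand slot, lower edge 10 above bench, +x near world +y.
- rear_panel: Bystander in the stand's other slot: same grey, size, axes and origin (20 mm off its edge, level with its lower edge), but dark vent slits and no knuckles. Either panel may be in either slot. The plywood stand's two slots are parallel, 90 mm apart, walls to 45 mm above the bench: lift a panel over 45 mm, then slide it out along its own +x past the other before going sideways.
- cabinet: Small grey control cabinet, fixed, open front to its -x. Origin: hinge-pin axis at bench height, z up. Shell: x 12 to 122, y 25 to 195, z 0 to 215 mm; pin brackets reach out from its side at y 25. Bring the door in level from the -y or -x side with its lower edge about 80 mm above the bench (55 to 110 clears pin tips and upper bracket), then straight down. Handy: door +x along cabinet +y (wide open).
- lower_pin (a point): Foot of the lower of two equal steel pins standing on the cabinet's z axis, 40 mm above the bench; the upper pin's foot is 130 mm higher. Pins 31 mm tall, 16 thick, tapering above 14 mm to a 5 mm tip; each foot is a round collar 36 wide on an 8 mm bracket. Home, the knuckle mouths rest on the collars: door origin 20 mm above the bench, on the pin axis. The door then swings freely.
Not all that is in view belongs to the job. Several things have the shape of the door; the one meant has the colours described above.

How it is judged (in metres and radians):
On the way:
1. the door is lowered onto both pins, to within 15 mm of home, while still held in the fingers (horizontal distance between door and cabinet below 0.012 m and z of door in the frame of cabinet between 0.012 and 0.035 m and angle between door's own z axis and vertical below 0.14 rad and contact force between the fingers and door above 1 N), for 0.1 s.
At the end, for the whole second after the job is handed in: The door hangs on both pins: its knuckle axis within 12 mm of the pin axis, its height within 9 mm of fully home, upright within 8 degrees, at rest and released; the rear panel is within 30 mm of where it stood (horizontal distance between door and cabinet below 0.012 m and z of door in the frame of cabinet between 0.012 and 0.029 m and angle between door's own z axis and vertical below 0.14 rad and linear speed of door below 0.05 m/s and distance of rear_panel from where it was at the start of the episode below 0.03 m); the robot touches nothing.
It fails at once if the rear panel is pulled out or shoved more than 30 mm (distance of rear_panel from where it was at the start of the episode above 0.03 m).
It also fails if it takes over 48 s, if anything falls off the work surface, if the arm or the gripper's body presses on something with over 40 N, if the wrist force passes 120 N, or if a joint passes its speed limit or range.

## Working session

There is one attempt and no reset: what is moved stays moved. The work goes in short steps, Python scripts to look and compute and a tool call to move; the robot and the scene stay as the last step left them, time stands still between calls to the robot, and variables do not carry over. Pictures are saved under pics/ and viewed, and the job is handed in when it is done.

Besides the shell and the picture viewer there is one more tool, called after "Request:" as a command line: name --argument value ..., lists and objects as JSON in quotes. servo_tool: Moves the arm, as the interface text tells. Its arguments: {"type":"object","properties":{"rows":{"type":"array"},"squeeze":{"type":"number"}},"required":["rows"]}

```bash
mkdir -p pics
cat > h.py <<'E'
import numpy as np, cv2
from rig import r, eyes
def grab(name,tag):
    d=eyes.grab_frame(name)
    np.savez(f'pics/{tag}.npz',**{k:np.asarray(v) for k,v in d.items()})
    cv2.imwrite(f'pics/{tag}.png',cv2.cvtColor(d['frame'],cv2.COLOR_RGB2BGR))
    return d
def load(tag):
    z=np.load(f'pics/{tag}.npz'); return {k:z[k] for k in z.files}
def cloud(d):
    H,W=d['depth'].shape
    f=H/2/np.tan(np.radians(float(d['vertical_fov']))/2)
    u,v=np.meshgrid(np.arange(W),np.arange(H))
    Z=d['depth'].astype(float)
    P=np.stack([(u-d['cx'])/f*Z,(v-d['cy'])/f*Z,Z,np.ones_like(Z)],-1)
    T=np.linalg.inv(d['camera_from_world'])
    X=(P@T.T)[...,:3]; X[Z==0]=np.nan
    return X
def crop(tag,u0,v0,u1,v1,s,out):
    im=cv2.imread(f'pics/{tag}.png')[v0:v1,u0:u1]
    cv2.imwrite(f'pics/{out}.png',cv2.resize(im,None,fx=s,fy=s,interpolation=cv2.INTER_CUBIC))
E
python3 - <<'E'
from h import *
print(r.sense())
for n in('scene','top'):
    d=grab(n,n+'0'); print(n,d['vertical_fov'],d['cx'],d['cy'],np.linalg.inv(d['camera_from_world']).round(2))
E
```

```text
{'clock': 0.0, 'qpos': array([ 1.20166236e+00,  3.53673408e-01,  1.63415521e+00,  1.34340844e-05,
        1.15518768e+00, -2.41298991e-03]), 'qvel': array([-0.00052801,  0.00014864,  0.00016356, -0.00050614, -0.00090184,
        0.00140872]), 'joint_efforts': array([-4.34169837e-03, -6.05255270e+01, -3.42056429e+01, -3.60150134e-04,
        9.28063964e-03, -1.14097804e-05]), 'eef_pos': array([223.91652744, 582.9639407 , 212.53690283]), 'tcp_rot': array([-3.14016904e+00, -1.57179257e-05,  2.77486623e+00]), 'contact_force': array([-0.22595982, -0.83802177,  0.54144834]), 'wrist_torque': array([-0.02669   ,  0.02101484, -0.04205845]), 'opening': 1.0017552596644261}
scene 56.12540134028455 274.10091670427306 208.19712990552696 [[ 8.2000e-01  3.9000e-01 -4.2000e-01  7.8114e+02]
 [ 5.7000e-01 -5.3000e-01  6.3000e-01 -6.0756e+02]
 [ 2.0000e-02 -7.6000e-01 -6.5000e-01  5.5558e+02]
 [ 0.0000e+00  0.0000e+00  0.0000e+00  1.0000e+00]]
top 44.04455785185969 270.48443651422673 200.79020114775363 [[ 2.00000e-02 -9.90000e-01  1.40000e-01  2.96640e+02]
 [-1.00000e+00 -1.00000e-02  2.00000e-02 -1.30820e+02]
 [-2.00000e-02 -1.40000e-01 -9.90000e-01  1.25448e+03]
 [ 0.00000e+00  0.00000e+00  0.00000e+00  1.00000e+00]]
```

View pics/scene0.png

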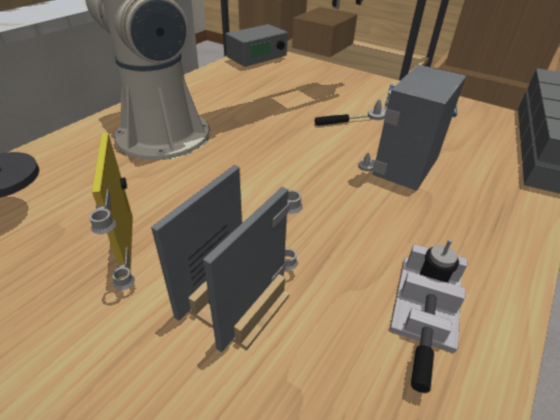

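View pics/top0.png

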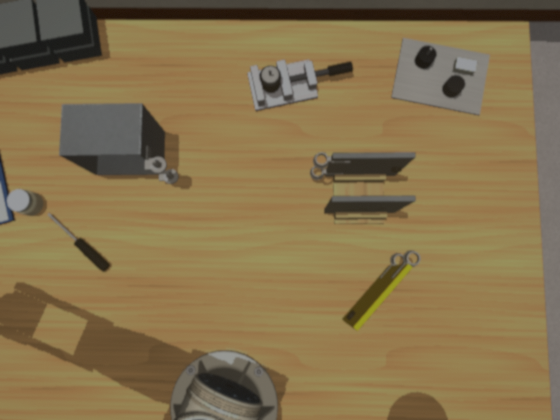

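Run:
```python
from h import *
crop('scene0',90,120,320,360,3.0,'c1')
crop('top0',290,130,440,240,5,'c2')
crop('top0',40,90,200,200,5,'c3')
crop('scene0',340,60,480,200,4.2,'c4')
```

```text
(no output)
```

View pics/c1.png

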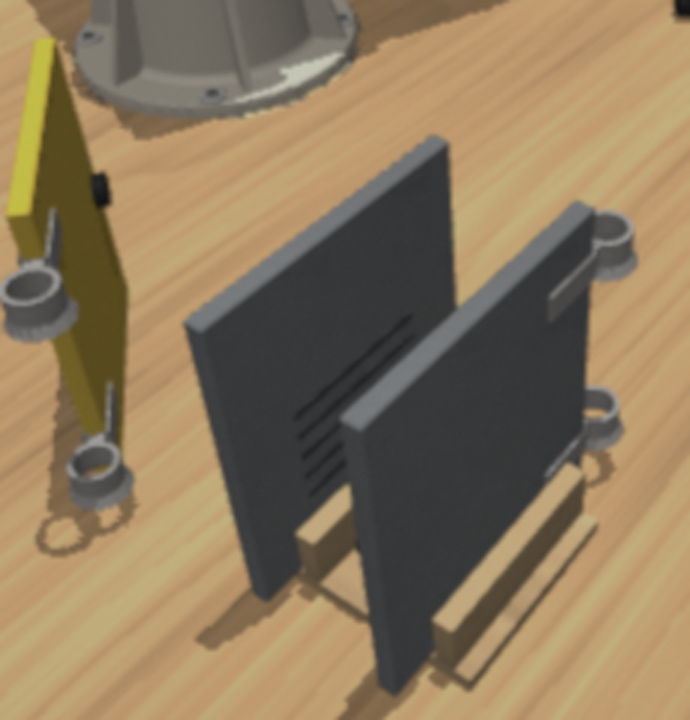

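View pics/c2.png

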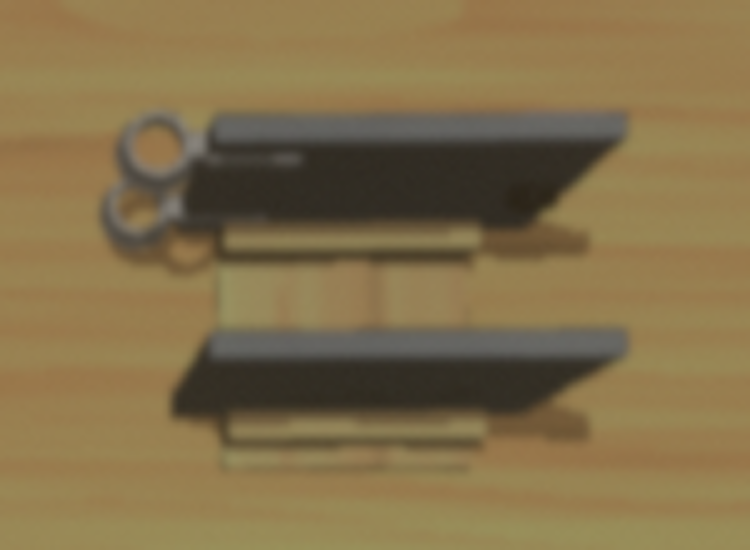

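View pics/c3.png

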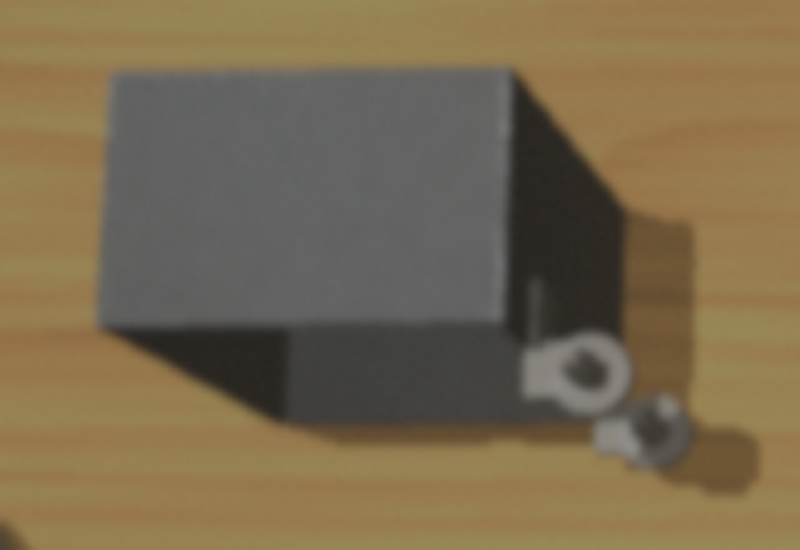

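View pics/c4.png

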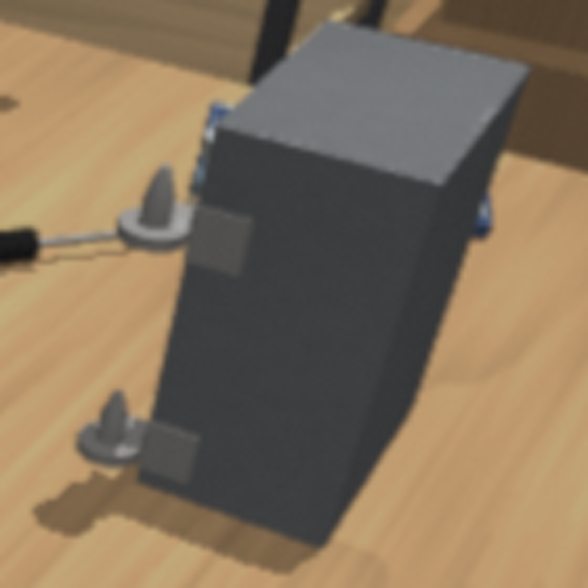

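Look-alikes: yellow door with knuckles (scene 110,200), grey vented panel without knuckles (scene 200,240; top 370,203), grey panel with two knuckles (scene 250,270; top 370,160). The crop shows steel knuckles at its +y edge and no vents, so I choose the third. The cabinet's pins are at top (158,164) and (171,176).

Run:
```python
from h import *
C={}
for t in('top0','scene0'):
    X=cloud(load(t)); C[t]=X
    print(t)
X=C['top0']
def show(n,m):
    P=X[m]; 
    if len(P)<10: print(n,len(P));return
    rc=cv2.minAreaRect(P[:,:2].astype(np.float32)); 
    print(n,len(P),'z',np.median(P[:,2]).round(1),'rect',np.round(rc[0],1),np.round(rc[1],1),round(rc[2],2),'mean',P.mean(0).round(1), 'min',P.min(0).round(1),'max',P.max(0).round(1))
    vx=cv2.fitLine(P[:,:2].astype(np.float32),cv2.DIST_HUBER,0,.01,.01).ravel(); print('  dir deg',np.degrees(np.arctan2(vx[1],vx[0])).round(2),vx[2:].round(1))
V,U=np.mgrid[0:420,0:560]
z=X[...,2]
box=lambda a,b,c,d:(U>=a)&(U<c)&(V>=b)&(V<d)
show('doortop',box(325,148,420,166)&(z>200)&(z<222))
show('reartop',box(325,190,420,210)&(z>200)&(z<222))
show('cabtop',box(50,95,175,180)&(z>205)&(z<225))
show('knuck up',box(306,148,333,170)&(z>155)&(z<190))
show('collar up',box(142,150,170,176)&(z>160)&(z<178))
show('pin up',box(142,150,170,176)&(z>178)&(z<205))
show('collar lo',box(155,165,185,190)&(z>30)&(z<46))
show('pin lo',box(155,165,185,190)&(z>46)&(z<80))
X=C['scene0'];z=X[...,2]
show('s door',box(205,185,295,300)&(z>206)&(z<222)&(X[...,0]>500))
show('s cabtop',box(370,60,470,130)&(z>205)&(z<225))
show('s upper pin',box(360,90,390,125)&(z>160)&(z<210))
show('s lower pin',box(350,145,378,175)&(z>30)&(z<80))
show('s collar up',box(360,90,390,125)&(z>160)&(z<176))
show('s collar lo',box(350,145,378,175)&(z>30)&(z<46))
show('s knuck up',box(283,185,305,215)&(z>160)&(z<185))
show('s knuck lo',box(280,245,302,270)&(z>25)&(z<60))
```

```text
top0
scene0
doortop 561 z 209.2 rect [ 546.1 -314.3] [ 13.4 169.8] 1.26 mean [ 545.3 -315.2  208.6] min [ 537.6 -399.2  200. ] max [ 553.1 -229.5  214.9]
  dir deg -89.04 [ 545.2 -314.5]
reartop 539 z 209.1 rect [ 456.3 -312.5] [ 13.2 169.8] 0.98 mean [ 455.5 -315.   209. ] min [ 448.3 -397.4  200.7] max [ 463.7 -227.6  215.4]
  dir deg -88.68 [ 455.4 -312.2]
cabtop 4228 z 214.8 rect [595.  251.7] [112.7 173.2] 1.06 mean [593.7 250.3 214.8] min [537.2 164.7 205.1] max [651.4 338.3 221.6]
  dir deg -89.18 [593.3 250.5]
knuck up 180 z 177.3 rect [ 543.3 -211.6] [32.1 38.6] 22.3 mean [ 540.9 -211.5  174.1] min [ 526.6 -234.2  155.2] max [ 557.9 -193.   188.5]
  dir deg -85.14 [ 539.2 -213.4]
collar up 271 z 169.6 rect [534.7 146.8] [51.6 40.9] 72.98 mean [531.5 147.1 169.7] min [512.1 122.  160.6] max [561.1 168.4 177.4]
  dir deg 60.85 [531.  147.7]
pin up 76 z 188.3 rect [538.  151.5] [46.6 14.4] 53.1 mean [535.8 148.8 189.3] min [522.4 131.9 178.1] max [557.7 168.2 203.2]
  dir deg 54.54 [535.4 148.2]
collar lo 182 z 40.1 rect [529.3 146. ] [45.9 33.7] 86.92 mean [528.4 144.3  39.7] 
[... 877 characters left out ...]
eg 67.57 [536. 141.]
s collar up 188 z 169.5 rect [532.  145.5] [49.3 34.8] 85.02 mean [535.1 139.  168.8] min [513.6 121.  160.4] max [550.2 169.7 175.8]
  dir deg 68.02 [536.9 141.4]
s collar lo 161 z 39.4 rect [531.1 144.6] [47.  35.1] 87.37 mean [535.  139.2  38.7] min [513.5 121.2  30. ] max [549.4 167.7  45.9]
  dir deg 69.21 [537.4 141.9]
s knuck up 354 z 174.6 rect [ 553.9 -219.1] [24.4 51.8] 22.63 mean [ 550.8 -215.3  174. ] min [ 532.7 -247.4  160.5] max [ 562.2 -195.9  184. ]
  dir deg -81.41 [ 551.1 -221.3]
s knuck lo 253 z 46.0 rect [ 553.2 -218.2] [24.2 49.2] 22.21 mean [ 550.9 -214.8   44.7] min [ 534.4 -245.6   29.7] max [ 561.6 -196.8   58.8]
  dir deg -82.86 [ 551.3 -220.1]
```

Request:
servo_tool --rows '[[[0,0,4],0,8.5],[[0,0,4],0,8.5],[[1.2,-3.5,0],-0.12,8.5],[[1.2,-3.5,0],-0.12,8.5],[[1.2,-3.5,0],-0.12,8.5]]' --squeeze 60

```text
clock: 0.52
eef_pos: [260.2, 477.5, 293.5]
tcp_rot: [3.141, 0.0, 2.41]
contact_force: [0.5, 0.1, 0.2]
opening: 0.994
```

Request:
servo_tool --rows '[[[1.2,-3.5,0],-0.12,8.5],[[1.2,-3.5,0],-0.12,8.5],[[1.2,-3.5,0],-0.12,8.5],[[1.2,-3.5,0],-0.12,8.5],[[1.2,-3.5,0],-0.12,8.5]]'

```text
clock: 0.93
eef_pos: [320.1, 301.6, 293.1]
tcp_rot: [-3.141, 0.0, 1.809]
contact_force: [0.5, 0.1, 0.1]
opening: 0.992
```

Request:
servo_tool --rows '[[[1.2,-3.5,0],-0.12,8.5],[[1.2,-3.5,0],0,8.5],[[1.2,-3.5,0],0,8.5],[[1.2,-3.5,0],0,8.5],[[1.2,-3.5,0],0,8.5]]'

```text
clock: 1.35
eef_pos: [380.1, 126.7, 293.3]
tcp_rot: [3.141, -0.0, 1.695]
contact_force: [1.4, 1.2, 0.3]
opening: 0.995
```

Request:
servo_tool --rows '[[[1.2,-3.5,0],0,8.5],[[1.2,-3.5,0],0,8.5],[[1.2,-3.5,0],0,8.5],[[1.2,-3.5,0],0,8.5],[[0,0,0],0,8.5]]'

```text
clock: 1.77
eef_pos: [429.5, -16.7, 293.2]
tcp_rot: [3.141, 0.002, 1.691]
contact_force: [-0.8, 1.7, 0.4]
opening: 0.994
```

Request:
servo_tool --rows '[[[1.3,-3.3,0],-0.1,8.5],[[1.3,-3.3,0],0,8.5],[[1.3,-3.3,0],0,8.5],[[1.3,-3.3,0],0,8.5],[[1.3,-3.3,0],0,8.5]]'

```text
clock: 2.18
eef_pos: [493.3, -178.0, 293.0]
tcp_rot: [-3.141, -0.0, 1.595]
contact_force: [1.4, 0.4, -0.1]
opening: 0.997
```

Request:
servo_tool --rows '[[[1.3,-3.3,0],0,8.5],[[1.3,-3.2,0],0,8.5],[[1.3,-3.2,0],0,8.5],[[1.3,-3.2,0],0,8.5],[[0,0,0],0,8.5]]'

```text
clock: 2.6
eef_pos: [546.6, -310.3, 292.2]
tcp_rot: [3.141, 0.002, 1.592]
contact_force: [-1.7, 1.5, -0.5]
opening: 0.997
```

Request:
servo_tool --rows '[[[0,0,-3.5],0,8.5],[[0,0,-3.5],0,8.5],[[0,0,-2],0,8.5],[[0,0,-1.8],0,8.5],[[0,0,0],0,8.5]]'

```text
clock: 3.02
eef_pos: [542.7, -303.7, 180.9]
tcp_rot: [-3.135, -0.004, 1.595]
contact_force: [-1.0, 0.8, -0.1]
opening: 0.992
```

Run:
```python
from h import *
grab('scene','s1'); crop('s1',150,140,350,340,3,'s1c')
print(r.sense()['contact_force'])
```

```text
[ 0.02945843 -0.17906364  1.06011713]
```

View pics/s1c.png

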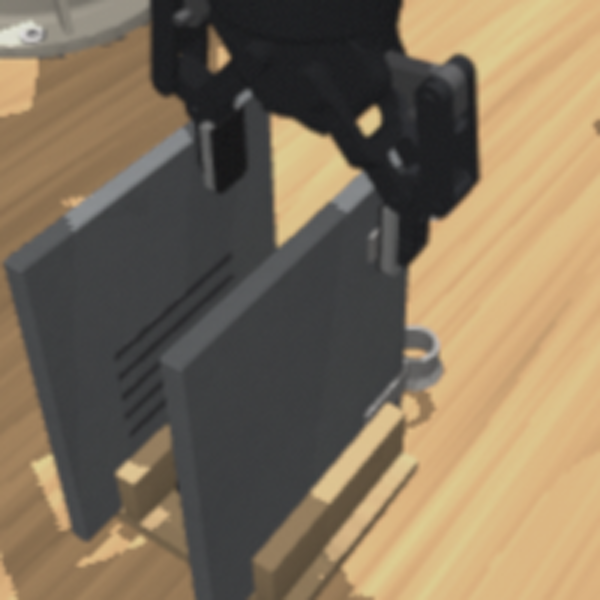

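The fingers straddle the knuckle panel (crop 375,190), and the rear panel is clear outside the left finger. The fast descent shifted the TCP, so I'm checking that it has settled.

Request:
servo_tool --rows '[[[0,0,0],0,8.5],[[0,0,0],0,8.5]]'

```text
clock: 3.23
eef_pos: [546.0, -305.8, 186.9]
tcp_rot: [3.14, 0.001, 1.595]
contact_force: [-0.4, -0.5, -0.3]
opening: 0.994
```

Request:
servo_tool --rows '[[[0.05,-0.5,-0.4],-0.005,8.5],[[0,0,0],0,8.5],[[0,0,0],0,4],[[0,0,0],0,4],[[0,0,0],0,4]]'

```text
clock: 3.65
eef_pos: [545.7, -310.6, 181.5]
tcp_rot: [3.141, 0.0, 1.59]
contact_force: [0.1, 0.5, 1.5]
opening: 0.597
```

Request:
servo_tool --rows '[[[0,0,0],0,2.5],[[0,0,0],0,2.0],[[0,0,0],0,1.6],[[0,0,0],0,1.4],[[0,0,0],0,1.2]]' --squeeze 60

```text
clock: 4.07
eef_pos: [545.7, -310.5, 181.3]
tcp_rot: [-3.142, 0.0, 1.59]
contact_force: [-0.4, -0.2, -0.0]
opening: 0.142
```

Request:
servo_tool --rows '[[[0,0,0],0,0.6],[[0,0,0],0,0],[[0,0,0],0,0],[[0,0,0],0,0]]' --squeeze 90

```text
clock: 4.4
eef_pos: [545.9, -310.6, 181.6]
tcp_rot: [3.141, 0.0, 1.59]
contact_force: [-0.1, 0.1, 4.4]
opening: 0.105
```

Run:
```python
from h import *
grab('scene','s2'); crop('s2',150,140,350,340,3,'s2c')
s=r.sense();print(s['contact_force'],s['eef_pos'],s['opening'],s['tcp_rot'])
```

```text
[0.9276737  0.45845536 4.75761781] [ 545.92021634 -310.61673774  181.62068704] 0.1090476622370636 [3.14096923e+00 2.20374006e-04 1.58980734e+00]
```

View pics/s2c.png

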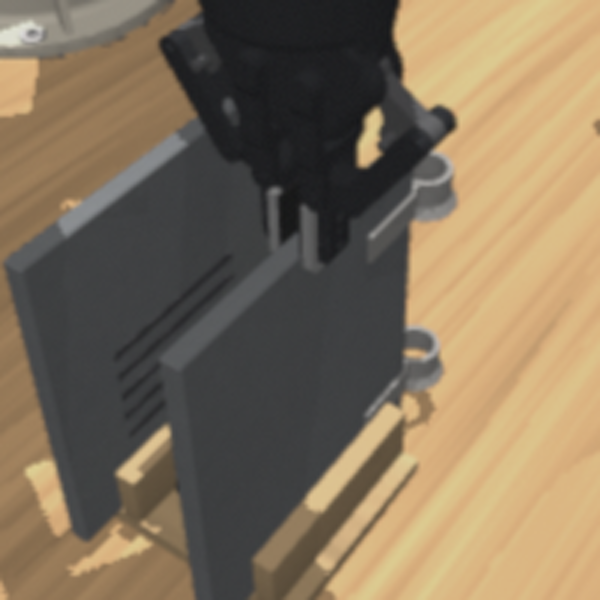

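Gripped at the middle of the top edge. Now I lift.

Request:
servo_tool --rows '[[[0,0,0.3],0,0],[[0,0,0.8],0,0],[[0,0,1.2],0,0],[[0,0,1.6],0,0],[[0,0,1.6],0,0]]'

```text
clock: 4.87
eef_pos: [545.2, -310.4, 237.1]
tcp_rot: [-3.141, -0.0, 1.59]
contact_force: [0.4, 0.3, -3.2]
opening: 0.109
```

Request:
servo_tool --rows '[[[0,0,1.2],0,0],[[0,0,0.6],0,0],[[0,0,0.2],0,0],[[0,0,0],0,0],[[0,0,0],0,0]]'

```text
clock: 5.28
eef_pos: [545.2, -310.3, 255.5]
tcp_rot: [-3.141, -0.001, 1.59]
contact_force: [-0.5, 0.5, -4.2]
opening: 0.106
```

Run:
```python
from h import *
grab('scene','s3');
s=r.sense();print(s['contact_force'],s['eef_pos'],s['opening'],s['tcp_rot'])
```

```text
[-0.37051194 -0.68640847 -4.96558169] [ 545.12789807 -310.28305015  255.28693188] 0.1052420085017518 [-3.14019500e+00 -8.09625665e-04  1.58980309e+00]
```

View pics/s3.png

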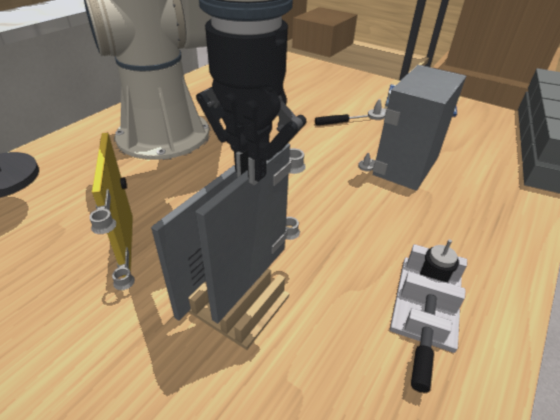

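The door is out of the slot (scene 250,240) and the rear panel still stands (scene 190,250). I slide along +y, stopping about 80 mm short of the pins to measure.

Request:
servo_tool --rows '[[[0,0.7,0],0,0],[[0,1.5,0],0,0],[[0,2.2,0],0,0],[[0,2.5,0],0,0],[[0,2.5,0],0,0]]'

```text
clock: 5.75
eef_pos: [545.1, -214.4, 255.7]
tcp_rot: [-3.141, -0.001, 1.589]
contact_force: [1.1, -0.1, -4.1]
opening: 0.105
```

Request:
servo_tool --rows '[[[0,2.5,0],0,0],[[0,2.5,0],0,0],[[0,2.5,0],0,0],[[-0.3,2.5,0],0,0],[[-0.3,2.2,0],0,0]]'

```text
clock: 6.17
eef_pos: [538.8, -91.8, 255.9]
tcp_rot: [-3.141, -0.001, 1.59]
contact_force: [0.3, -0.0, -3.7]
opening: 0.104
```

Request:
servo_tool --rows '[[[-0.4,2.2,0],0,0],[[-0.2,1.5,0],0,0],[[0,0.7,0],0,0],[[0,0,0],0,0],[[0,0,0],0,0]]'

```text
clock: 6.58
eef_pos: [533.6, -50.3, 256.2]
tcp_rot: [-3.142, 0.0, 1.591]
contact_force: [-0.2, 0.0, -3.5]
opening: 0.104
```

Run:
```python
from h import *
grab('scene','s4');grab('top','t4')
s=r.sense();print(s['contact_force'],s['eef_pos'],s['opening'],s['tcp_rot'])
```

```text
[ 0.21652078 -0.36511878 -5.00809094] [533.72301641 -51.17061199 256.21443426] 0.10516326813571465 [-3.14157714e+00  3.93695790e-04  1.58952714e+00]
```

View pics/s4.png

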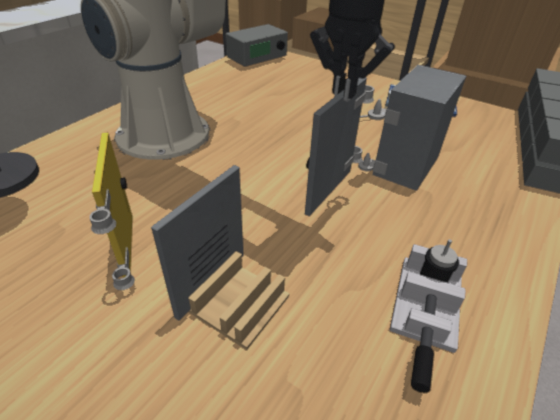

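View pics/t4.png

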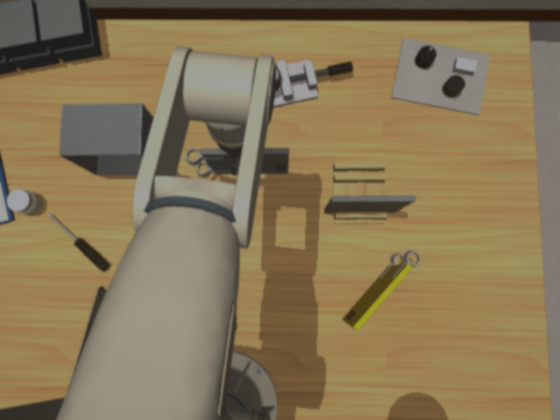

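Run:
```python
from h import *
crop('s4',290,50,430,220,4,'s4c'); crop('t4',170,135,310,190,5.5,'t4c')
X=cloud(load('s4')); V,U=np.mgrid[0:420,0:560]
m=(U>300)&(U<372)&(V>85)&(V<220)
P=X[m]; P=P[~np.isnan(P[:,0])]
# panel face
Q=P[(P[:,0]>500)&(P[:,0]<560)&(P[:,2]>90)&(P[:,2]<275)&(P[:,1]<30)&(P[:,1]>-150)]
c=np.median(Q,0); n=None
for _ in range(5):
    _,_,vt=np.linalg.svd(Q-Q.mean(0)); n=vt[2]*np.sign(vt[2][0]); d=(Q-Q.mean(0))@n; Q=Q[abs(d)<3] if len(Q[abs(d)<3])>100 else Q
print('face',len(Q),Q.mean(0).round(1),n.round(4),'yaw dev',np.degrees(np.arctan2(n[1],n[0])),'tilt',np.degrees(n[2]))
print('ext y',np.percentile(Q[:,1],[.5,99.5]),'z',np.percentile(Q[:,2],[.5,99.5]))
for nm,a,b in(('up',235,262),('lo',105,130)):
    K=P[(P[:,0]>500)&(P[:,0]<570)&(P[:,2]>a)&(P[:,2]<b)&(P[:,1]>32)&(P[:,1]<80)]
    print(nm,len(K),K.min(0).round(1),K.max(0).round(1),K.mean(0).round(1))
```

```text
face 3580 [540.4 -65.8 190. ] [0.9999 0.0155 0.0015] yaw dev 0.8856754300855739 tilt 0.08660531890152054
ext y [-140.59383108   27.54621852] z [ 91.47045184 274.25432147]
up 118 [526.3  32.2 235. ] [548.1  64.2 257.1] [539.6  45.2 247.4]
lo 126 [526.1  32.2 105.6] [549.6  64.8 127.4] [540.   48.7 117.6]
```

View pics/s4c.png

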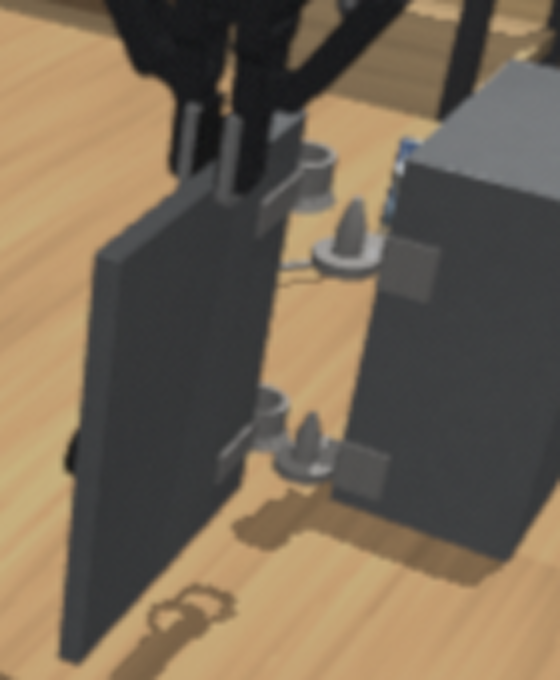

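View pics/t4c.png

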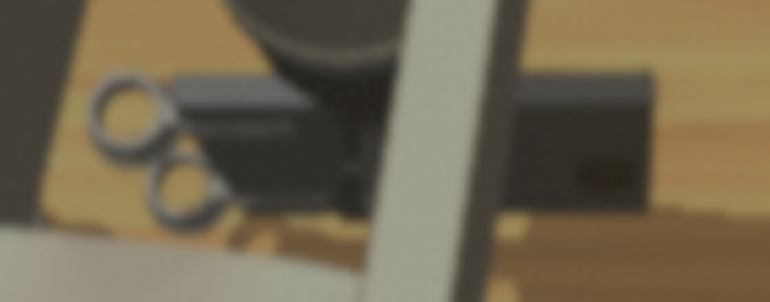

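Run:
```python
from h import *
from scipy.optimize import least_squares
V,U=np.mgrid[0:420,0:560]
def rp(h): return np.where(h<14,8,8-(h-14)/17*5.5)
for t in('scene0','s4','top0'):
    X=cloud(load(t))
    for nm,f in(('up',170),('lo',40)):
        P=X.reshape(-1,3); P=P[~np.isnan(P[:,0])]
        K=P[(np.hypot(P[:,0]-530.5,P[:,1]-140)<22)&(P[:,2]>f+4)&(P[:,2]<f+31)]
        K=K[np.hypot(K[:,0]-530.5,K[:,1]-140)<13]
        s=least_squares(lambda p:np.hypot(K[:,0]-p[0],K[:,1]-p[1])-rp(K[:,2]-f-p[2]),[530,140,0],loss='soft_l1')
        C=P[(abs(P[:,2]-f)<3)&(np.hypot(P[:,0]-530.5,P[:,1]-140)<26)&(P[:,1]<142)]
        # collar outer edge: max extents by direction
        a=np.arctan2(C[:,1]-140,C[:,0]-530.5); 
        print(t,nm,len(K),s.x.round(1),s.cost.round(1),'collar',len(C),np.percentile(C[:,0],[1,99]).round(1),np.percentile(C[:,1],1).round(1))
for t,cx,cy,zz in(('scene0',544.8,-210,(173,45)),('s4',532.6,48.7,(247,119)),('top0',544.8,-210,(173,45)),('t4',532.6,48.7,(247,119))):
    P=cloud(load(t)).reshape(-1,3); P=P[~np.isnan(P[:,0])]
    for z in zz:
        K=P[(abs(P[:,2]-z)<13)&(abs(P[:,0]-cx)<26)&(P[:,1]>cy-12)&(P[:,1]<cy+26)]
        s=least_squares(lambda p:np.hypot(K[:,0]-p[0],K[:,1]-p[1])-p[2],[cx,cy,13],loss='soft_l1')
        print(t,z,len(K),s.x.round(1),s.cost.round(0),'xmm',np.percentile(K[:,0],[1,99]).round(1),'ymax',np.percentile(K[:,1],99).round(1),'z',np.percentile(K[:,2],[2,98]).round(1))
```

```text
scene0 up 83 [530.2 140.4   1.2] 50.2 collar 74 [514.5 547.1] 121.5
scene0 lo 62 [5.303e+02 1.401e+02 4.000e-01] 27.2 collar 63 [514.6 547.7] 121.3
s4 up 86 [530.5 139.7  -2.3] 35.8 collar 76 [513.4 547.7] 121.7
s4 lo 63 [ 5.304e+02  1.398e+02 -1.000e-01] 31.5 collar 69 [515.2 547.4] 120.2
top0 up 47 [529.8 140.3  -2. ] 16.7 collar 89 [512.3 545.5] 122.3
top0 lo 44 [530.4 140.1  -1.1] 19.1 collar 60 [513.3 545.4] 123.9
scene0 173 250 [ 546.5 -210.8   12.5] 130.0 xmm [535.1 561.5] ymax -197.3 z [161.4 183. ]
scene0 45 175 [ 546.2 -211.3   12.6] 91.0 xmm [534.7 560.6] ymax -197.1 z [32.4 53.6]
s4 247 139 [533.6  49.   12.8] 72.0 xmm [526.4 548.8] ymax 63.0 z [235.3 256.8]
s4 119 114 [533.8  49.1  12.6] 68.0 xmm [526.9 548.8] ymax 63.1 z [106.4 127.1]
top0 173 136 [ 542.8 -208.6   13.2] 108.0 xmm [527.5 557.3] ymax -193.0 z [160.5 183.9]
top0 45 74 [ 542.8 -208.5   13. ] 55.0 xmm [528.  554.6] ymax -193.4 z [33.4 55.2]
t4 247 148 [530.3  49.7  13. ] 103.0 xmm [514.8 544.9] ymax 64.4 z [235.  258.2]
t4 119 99 [530.5  49.7  13. ] 56.0 xmm [514.7 545.1] ymax 65.3 z [106.5 130.3]
```

Pin axis is at (530.3, 140.1) and the knuckle axis at about (532.2, 49.2), with the door upright. The shift is -2, +91 mm.

Request:
servo_tool --rows '[[[0,0.6,0],0,0],[[0,1.2,0],0,0],[[0,1.5,0],0,0],[[-0.1,1.5,0],0,0],[[-0.1,1.5,0],0,0]]'

```text
clock: 7.1
eef_pos: [531.6, 13.4, 256.2]
tcp_rot: [-3.142, -0.0, 1.589]
contact_force: [-0.8, 0.8, -4.5]
opening: 0.106
```

Request:
servo_tool --rows '[[[0,1.3,0],0,0],[[0,1.0,0],0,0],[[0,0.5,0],0,0],[[0,0,0],0,0],[[0,0,0],0,0]]'

```text
clock: 7.52
eef_pos: [531.7, 40.4, 256.2]
tcp_rot: [-3.142, 0.0, 1.59]
contact_force: [0.2, 0.1, -5.5]
opening: 0.106
```

Run:
```python
from h import *
from scipy.optimize import least_squares
grab('scene','s5'); crop('s5',310,40,450,210,4,'s5c')
s=r.sense();print(s['contact_force'],s['eef_pos'],s['opening'],s['tcp_rot'])
P=cloud(load('s5')).reshape(-1,3); P=P[~np.isnan(P[:,0])]
for z in (247,119):
    K=P[(abs(P[:,2]-z)<13)&(abs(P[:,0]-531)<26)&(P[:,1]>128)&(P[:,1]<166)]
    s=least_squares(lambda p:np.hypot(K[:,0]-p[0],K[:,1]-p[1])-p[2],[531,140,13],loss='soft_l1')
    print(len(K),s.x.round(1))
```

```text
[ 0.7048163   0.76717647 -3.81826893] [531.71938523  40.13845293 256.26882401] 0.10799634157944818 [3.14159265e+00 2.99054861e-04 1.58988577e+00]
111 [532.9 140.1  11.9]
135 [548.1 149.3  16.4]
```

View pics/s5c.png

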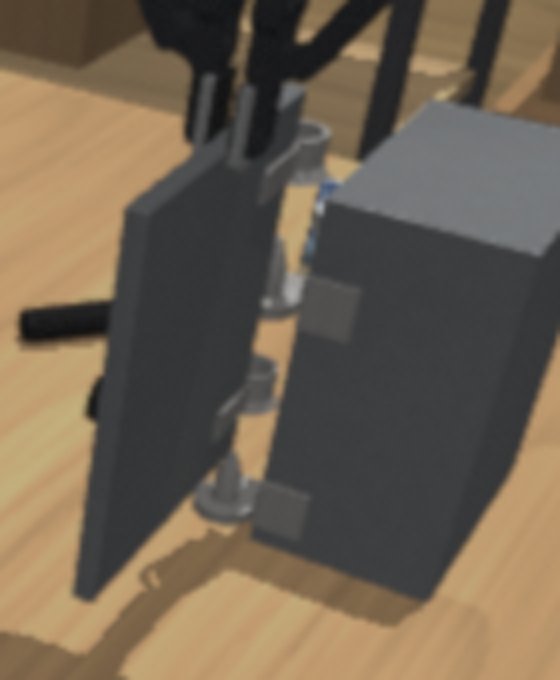

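Run:
```python
from h import *
d=load('s5'); f=210/np.tan(np.radians(float(d['vertical_fov']))/2)
im=cv2.imread('pics/s5.png')[40:210,310:450]; im=cv2.resize(im,None,fx=4,fy=4,interpolation=cv2.INTER_CUBIC)
def pr(p):
    q=d['camera_from_world']@np.r_[p,1]; return ((q[0]/q[2]*f+d['cx']-310+.5)*4,(q[1]/q[2]*f+d['cy']-40+.5)*4)
for a,b in((44,126),(174,256)):
    cv2.line(im,*[tuple(int(round(v)) for v in pr((530.3,140.1,z))) for z in(a,b)],(0,0,255),1)
for z in (126,256):
    pts=np.array([pr((530.3+13*np.cos(t),140.1+13*np.sin(t),z)) for t in np.linspace(0,6.28,30)]).round().astype(int)
    cv2.polylines(im,[pts],True,(0,255,0),1)
cv2.imwrite('pics/s5d.png',im)
```

```text
(no output)
```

View pics/s5d.png

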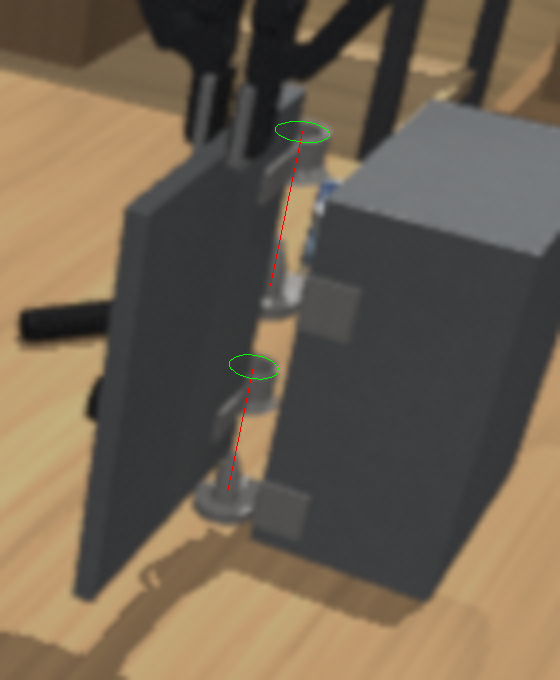

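Run:
```python
from h import *
d=load('s5'); f=210/np.tan(np.radians(float(d['vertical_fov']))/2)
S=12
def pan(u0,v0,w,h,draw):
    im=cv2.imread('pics/s5.png')[v0:v0+h,u0:u0+w]; im=cv2.resize(im,None,fx=S,fy=S,interpolation=cv2.INTER_CUBIC)
    im=cv2.convertScaleAbs(im,alpha=1.6)
    raw=im.copy()
    def pr(p):
        q=d['camera_from_world']@np.r_[p,1]; return ((q[0]/q[2]*f+d['cx']-u0+.5)*S,(q[1]/q[2]*f+d['cy']-v0+.5)*S)
    for z,rad,c in draw:
        pts=np.array([pr((530.3+rad*np.cos(t),140.1+rad*np.sin(t),z)) for t in np.linspace(0,6.28,40)]).round().astype(int)
        cv2.polylines(im,[pts],True,c,1)
    return np.hstack([raw,im])
a=pan(368,65,30,24,[(256.5,11,(0,255,0)),(234.5,14.5,(0,255,255))])
b=pan(355,122,30,50-24,[(126.5,11,(0,255,0)),(104.5,14.5,(0,255,255))])
c=pan(352,145,30,28-8,[(40,18,(0,0,255)),(71,2.5,(0,0,255))])
cv2.imwrite('pics/s5e.png',cv2.resize(np.vstack([a,b]),(720,600)));cv2.imwrite('pics/s5f.png',c)
```

```text
(no output)
```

View pics/s5e.png

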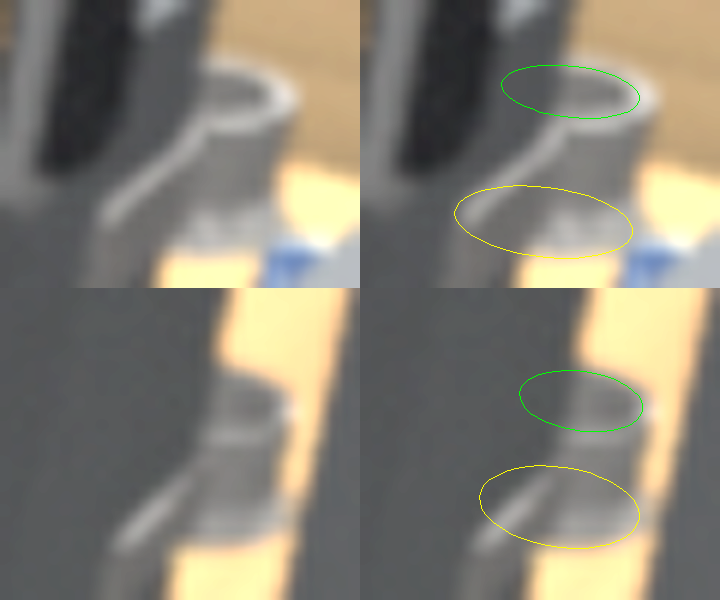

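View pics/s5f.png

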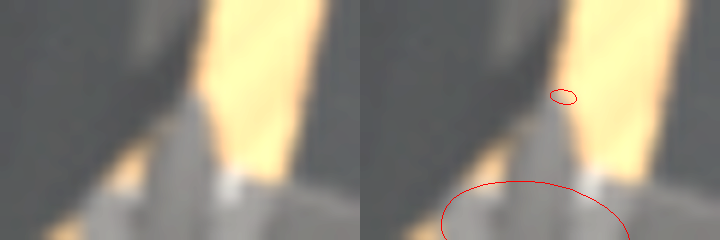

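The bore edges match the circles drawn about the pin axis, and the pin tip is within about 1 mm of its prediction, so the door is aligned. Lowering, 64 mm to home.

Request:
servo_tool --rows '[[[0,0,-0.3],0,0],[[0,0,-0.6],0,0],[[0,0,-0.6],0,0],[[0,0,-0.5],0,0],[[0,0,0],0,0]]'

```text
clock: 7.98
eef_pos: [530.7, 40.1, 234.6]
tcp_rot: [-3.139, 0.0, 1.589]
contact_force: [-1.7, -0.1, -5.0]
opening: 0.107
```

Request:
servo_tool --rows '[[[0,0,-0.5],0,0],[[0,0,-0.5],0,0],[[0,0,-0.5],0,0],[[0,0,-0.4],0,0],[[0,0,0],0,0]]'

```text
clock: 8.4
eef_pos: [531.0, 40.4, 216.2]
tcp_rot: [-3.14, 0.0, 1.59]
contact_force: [0.1, -0.5, -4.3]
opening: 0.108
```

Request:
servo_tool --rows '[[[0,0,-0.3],0,0],[[0,0,-0.3],0,0],[[0,0,-0.3],0,0],[[0,0,-0.2],0,0],[[0,0,0],0,0]]'

```text
clock: 8.82
eef_pos: [531.4, 40.4, 205.8]
tcp_rot: [-3.141, 0.0, 1.59]
contact_force: [0.5, -0.3, -4.3]
opening: 0.105
```

No side force, and the pins are entering the bores. Checking with a picture, then going on slowly.

Request:
servo_tool --rows '[[[0,0,-0.2],0,0],[[0,0,-0.2],0,0],[[0,0,-0.2],0,0],[[0,0,-0.1],0,0],[[0,0,0],0,0]]'

```text
clock: 9.23
eef_pos: [531.5, 40.4, 199.0]
tcp_rot: [-3.141, 0.0, 1.59]
contact_force: [0.3, 0.4, -4.7]
opening: 0.105
```

Run:
```python
from h import *
grab('scene','s6'); crop('s6',310,60,450,210,4,'s6c')
s=r.sense();print(s['contact_force'],s['eef_pos'],s['opening'],s['tcp_rot'])
X=cloud(load('s6')); V,U=np.mgrid[0:420,0:560]
P=X[(U<385)&(U>320)&(V>60)&(V<215)]; P=P[~np.isnan(P[:,0])]
T=P[(P[:,2]>190)&(P[:,0]>515)&(P[:,0]<545)&(P[:,1]<10)&(P[:,1]>-60)]
print('top edge z',np.percentile(T[:,2],[50,90,97]))
```

```text
[ 0.24859555  0.66046459 -3.78825972] [531.53325835  40.42579519 199.13652336] 0.10551218611519562 [-3.14127591e+00 -4.69810558e-07  1.58979063e+00]
top edge z [214.75396297 227.57278694 228.04310093]
```

View pics/s6c.png

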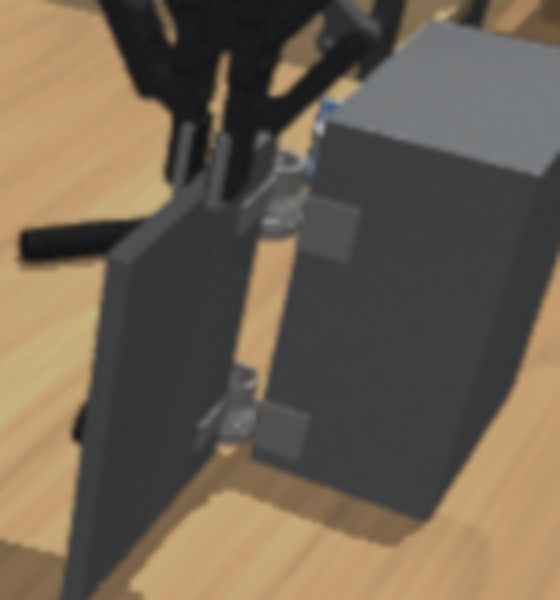

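The knuckles (crop 285,180 and 240,400) sit on the pins with about 7 mm left; the top edge reads 227.8 and home is 220.

Request:
servo_tool --rows '[[[0,0,-0.15],0,0],[[0,0,-0.15],0,0],[[0,0,-0.1],0,0],[[0,0,-0.1],0,0],[[0,0,0],0,0]]'

```text
clock: 9.7
eef_pos: [531.5, 40.4, 194.0]
tcp_rot: [-3.141, 0.0, 1.59]
contact_force: [0.5, -0.3, -4.0]
opening: 0.108
```

Request:
servo_tool --rows '[[[0,0,-0.1],0,0],[[0,0,0],0,0],[[0,0,-0.1],0,0],[[0,0,0],0,0]]'

```text
clock: 10.03
eef_pos: [531.9, 40.2, 192.5]
tcp_rot: [3.141, 0.0, 1.59]
contact_force: [0.4, -1.3, -1.6]
opening: 0.106
```

Request:
servo_tool --rows '[[[0,0,-0.05],0,0],[[0,0,0],0,0],[[0,0,-0.05],0,0],[[0,0,0],0,0]]'

```text
clock: 10.37
eef_pos: [532.3, 40.1, 192.2]
tcp_rot: [3.14, 0.001, 1.59]
contact_force: [-1.3, -4.5, 6.3]
opening: 0.107
```

It is seated: the vertical force changed from -4 to +6 N at about the expected height. Checking the picture, then releasing.

Run:
```python
from h import *
grab('scene','s7'); crop('s7',310,60,450,210,4,'s7c')
X=cloud(load('s7')); V,U=np.mgrid[0:420,0:560]
P=X[(U<385)&(U>320)&(V>60)&(V<215)]; P=P[~np.isnan(P[:,0])]
T=P[(P[:,2]>190)&(P[:,0]>515)&(P[:,0]<545)&(P[:,1]<10)&(P[:,1]>-60)]
print('top edge z',np.percentile(T[:,2],[50,90,97]))
```

```text
top edge z [211.08726783 220.52181018 220.85021305]
```

View pics/s7c.png

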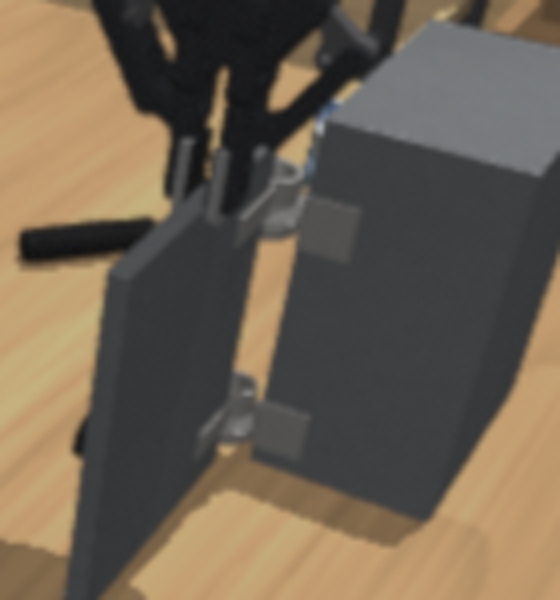

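The top edge is at 220.5 mm and both knuckles rest on the collars. Opening gently.

Request:
servo_tool --rows '[[[0,0,0],0,1.3],[[0,0,0],0,1.6],[[0,0,0],0,2],[[0,0,0],0,2.5],[[0,0,0],0,3]]'

```text
clock: 10.83
eef_pos: [531.6, 40.6, 191.2]
tcp_rot: [-3.142, -0.0, 1.59]
contact_force: [-0.1, -1.0, 0.1]
opening: 0.351
```

Request:
servo_tool --rows '[[[0,0,0],0,4],[[0,0,0],0,5],[[0,0,0],0,6],[[0,0,0],0,6],[[0,0,0],0,6]]'

```text
clock: 11.25
eef_pos: [531.6, 40.4, 191.2]
tcp_rot: [-3.142, -0.0, 1.59]
contact_force: [-0.4, 0.1, -0.4]
opening: 0.703
```

Run:
```python
from h import *
grab('scene','s8'); crop('s8',300,40,450,210,4,'s8c')
s=r.sense();print(s['contact_force'],s['eef_pos'],s['opening'])
```

```text
[-0.25584557  0.3295788  -0.00050487] [531.63281439  40.44734664 191.26537993] 0.7039486608947437
```

View pics/s8c.png

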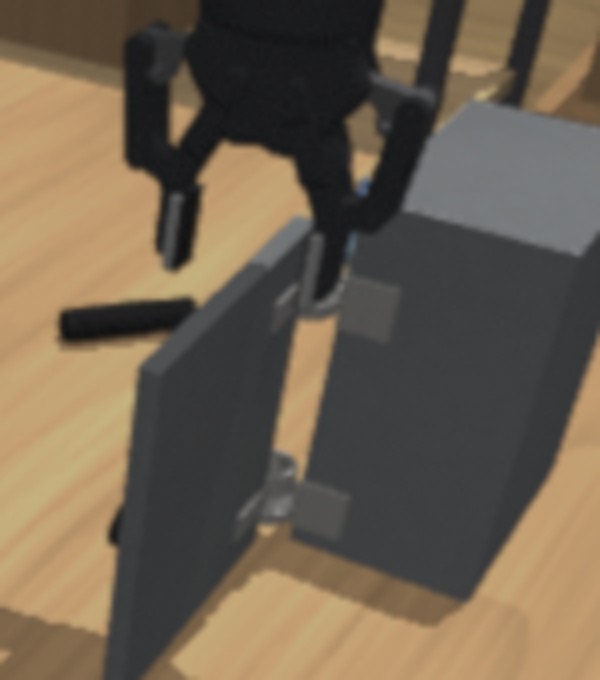

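The fingers are free on both sides. Retreating straight up.

Request:
servo_tool --rows '[[[0,0,0.5],0,6],[[0,0,1.5],0,6],[[0,0,2.5],0,6],[[0,0,3],0,6],[[0,0,3],0,6]]'

```text
clock: 11.72
eef_pos: [531.2, 40.4, 297.5]
tcp_rot: [-3.141, 0.0, 1.59]
contact_force: [2.2, 0.4, -0.0]
opening: 0.703
```

Request:
servo_tool --rows '[[[0,0,2],0,6],[[0,0,1],0,6],[[0,0,0],0,6],[[0,0,0],0,6],[[0,0,0],0,6]]'

```text
clock: 12.13
eef_pos: [530.8, 40.4, 324.6]
tcp_rot: [-3.139, 0.0, 1.59]
contact_force: [-0.9, 0.3, -0.2]
opening: 0.703
```

Run:
```python
from h import *
from scipy.optimize import least_squares
def pose(t):
    P=cloud(load(t)).reshape(-1,3); P=P[~np.isnan(P[:,0])]
    T=P[(P[:,2]>212)&(P[:,2]<226)&(P[:,0]>440)&(P[:,0]<560)&(P[:,1]<130)&(P[:,1]>-80)]
    rc=cv2.minAreaRect(T[:,:2].astype(np.float32)); print(t,len(T),np.round(rc[0],1),np.round(rc[1],1),round(rc[2],2),'z',np.median(T[:,2]))
    for z in(181,51):
        K=P[(abs(P[:,2]-z)<11)&(np.hypot(P[:,0]-530.3,P[:,1]-140.1)<20)]
        s=least_squares(lambda p:np.hypot(K[:,0]-p[0],K[:,1]-p[1])-12.7,[531,140],loss='soft_l1'); print(' knuck',z,len(K),s.x.round(1))
    R=P[(P[:,2]>203)&(P[:,2]<216)&(P[:,0]>440)&(P[:,0]<475)&(P[:,1]<-200)&(P[:,1]>-420)]
    rc=cv2.minAreaRect(R[:,:2].astype(np.float32)); print(' rear',len(R),np.round(rc[0],1),np.round(rc[1],1))
grab('scene','s9'); pose('s9')
grab('scene','s10'); pose('s10'); pose('scene0')
s=r.sense();print(s['contact_force'],s['eef_pos'],s['clock'])
```

```text
s9 366 [533.   29.4] [ 12.4 168.1] 0.78 z 216.91841902815528
 knuck 181 87 [532.1 134.9]
 knuck 51 79 [532.4 139.9]
 rear 1017 [ 456.6 -313.6] [ 14.9 170.6]
s10 371 [533.2  29. ] [ 13.  167.9] 0.95 z 216.82939161019283
 knuck 181 85 [532.2 135.1]
 knuck 51 75 [531.7 139.7]
 rear 1023 [ 457.3 -313.4] [ 13.6 171.1]
scene0 0 [0. 0.] [0. 0.] 0.0 z nan
 knuck 181 114 [528.5 145.2]
 knuck 51 88 [529.1 145.3]
 rear 1015 [ 457.2 -314.3] [ 13.7 169.2]
[-0.17453942 -0.28522987  0.19695486] [530.84074707  40.38323377 324.56032075] 12.2333
  return _methods._mean(a, axis=axis, dtype=dtype,
  ret = ret.dtype.type(ret / rcount)
```

View pics/s10.png

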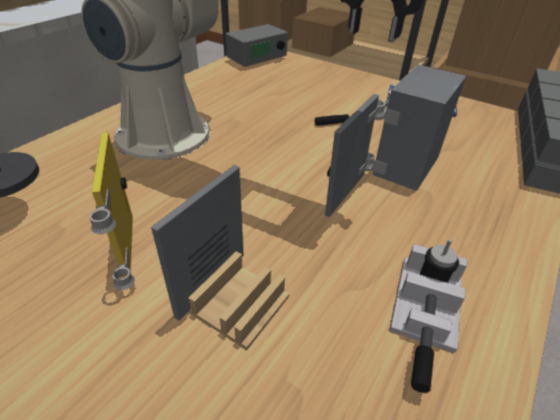

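Run:
```python
from h import *
X=cloud(load('s10')); P=X.reshape(-1,3); P=P[~np.isnan(P[:,0])]
for a in range(-50,120,20):
    T=P[(P[:,0]>518)&(P[:,0]<548)&(P[:,1]>a)&(P[:,1]<a+20)&(P[:,2]<240)]
    print(a+10,np.percentile(T[:,2],98).round(1),np.percentile(T[:,2],1).round(1))
crop('s10',310,80,420,220,4.2,'s10c')
```

```text
-40 216.1 -1.3
-20 216.4 -1.1
0 217.4 -1.2
20 218.1 -0.7
40 218.7 -1.0
60 219.3 -1.3
80 219.8 -1.7
100 220.6 -1.4
120 209.9 -1.7
```

View pics/s10c.png

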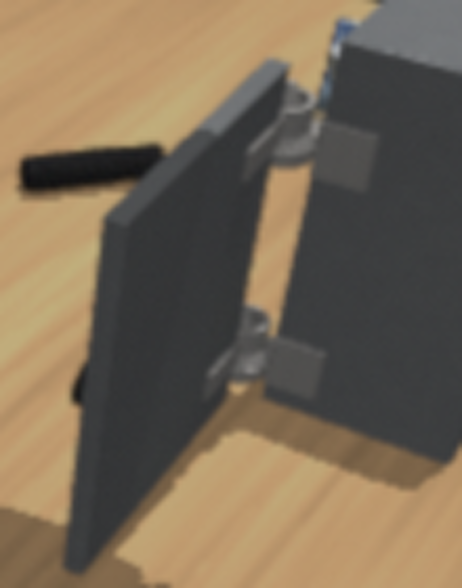

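The door hangs on both pins. It sags about 2° within the bore play, which is under the 8° limit. It is at rest and the robot is clear.

```bash
python3 -c "
from rig import r
print(r.sign_off()); print(r.sense()['clock'])"
```

```text
the job is handed in; nothing more can be done
None
the job is handed in; nothing more can be done
```

The door is hanging on both hinge pins and the job is handed in; the last clock reading was 12.2 s of the 48 s allowed.

- **What I did:** I gripped the grey knuckle door by its top edge and lifted it about 74 mm. I slid it along +y past the rear panel, lined its knuckles up with the pins and lowered it in the grip. At home the vertical force changed from -4 to +6 N and the top edge read about 220.5 mm, against 220 expected. I then opened the fingers and backed straight up.
- **Door:** two pictures in a row showed it standing still and wide open. It sags about 1.5–2° in the bore play, and its top edge runs from 220.6 mm at the hinge to 216 mm at the outer end.
- **Disagreement:** the knuckle fits did not quite agree. The lower one was within 2 mm of the pin axis. The upper one was about 5 mm off towards -y, which fits the sag but may include fit error, and both are inside the 12 mm limit.
- **Rear panel and robot:** the rear panel reads within about 1 mm of where it started. The gripper ended more than 90 mm above the door, with contact force near zero.

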